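# Build up the sieve stack of a coin sorter

## Task

Build up the coin sorter: thread the receiving pan and then the three sieves that fit this shaker base over its two guide rods, one on another, so that coins poured in on top sort themselves on the way down - pan at the bottom, then the sieve with the smallest holes, the medium ones, and the largest on top. Lower each tray fully home, do not let it drop down the rods, and do not disturb the coin rolls or the finger moistener; the shorter sieve belongs to another sorter, its rod holes are too close together, so leave it lying flat on the desk.

Things in the scene. Friction and masses are not known exactly. Their poses are not given: they have to be found in the camera images.
- shaker_deck (a point): Centre of the dark rubber deck, 24 mm above the desk, of the sorter's shaker base: a fixed low grey housing, 184x86 mm. Two upright steel rods, 8 mm thick, at x = +70 and -70 mm of this point rise 118 mm above the deck, the last 12 mm tapered. x along the line of the rods, z up. Stacked on the deck, the trays' centres lie 12, 36, 60, 84 mm above this point.
- pan_center (a point): Loose grey coin tray, 120x60x24 mm high, walls 3, floor 4; the pan: closed floor, no coin holes. At each short end a 4 mm tab at floor level with a 15 mm rod hole, hole centres 140 mm apart; 166 mm over the tabs. Point: its centre, 12 mm above its underside; x along its length through the rod holes, z up; either way round will do. Grip from above across the 60 mm width. Lies flat; 0.1 kg.
- sieve_small_center (a point): Loose grey coin tray, 120x60x24 mm high, walls 3, floor 4; sieve with 13 mm holes, three rows of 7. At each short end a 4 mm tab at floor level with a 15 mm rod hole, hole centres 140 mm apart; 166 mm over the tabs. Point: its centre, 12 mm above its underside; x along its length through the rod holes, z up; either way round will do. Grip from above across the 60 mm width. Lies flat; 0.1 kg.
- sieve_medium_center (a point): Loose grey coin tray, 120x60x24 mm high, walls 3, floor 4; sieve with 18 mm holes, two rows of 5. At each short end a 4 mm tab at floor level with a 15 mm rod hole, hole centres 140 mm apart; 166 mm over the tabs. Point: its centre, 12 mm above its underside; x along its length through the rod holes, z up; either way round will do. Grip from above across the 60 mm width. Lies flat; 0.1 kg.
- sieve_large_center (a point): Loose grey coin tray, 120x60x24 mm high, walls 3, floor 4; sieve with 24 mm holes, two rows of 4. At each short end a 4 mm tab at floor level with a 15 mm rod hole, hole centres 140 mm apart; 166 mm over the tabs. Point: its centre, 12 mm above its underside; x along its length through the rod holes, z up; either way round will do. Grip from above across the 60 mm width. Lies flat; 0.1 kg.
- sieve_short_center (a point): Sieve of another sorter, same make and colour but shorter: 96x60x24 mm high, 142 mm over its tabs, 18 mm coin holes in two rows of 4; its rod holes are only 116 mm apart, so it does not go over these rods. Point: its centre, 12 mm above its underside, x along its length. Loose, lies flat on the desk.
- coin_roll_a_center (a point): Paper roll of coins standing on end, 25 mm thick, 60 mm high; point: its centre, 30 mm up. Loose bystander.
- coin_roll_b_center (a point): Second paper roll of coins, just like the first, farther back; point: its centre, 30 mm up. Loose bystander.
- moistener: Finger moistener, a round white cup with an orange sponge, 78 mm across and 25 mm high; origin: centre of its underside. Loose bystander.

How it is judged:
By the outcome, as a careful person would: the job done as asked, in the order asked, and still so for the second after the job is handed in, with the robot touching nothing.
It also fails if it takes over 128 s, if anything falls off the work surface, if the arm or the gripper's body presses on something with over 40 N, if the wrist force passes 120 N, or if a joint passes its speed limit or range.

## Robot

A 6-joint arm with a two-finger parallel gripper is mounted at the origin on a cart in front of the work surface, level with it; the furniture and walls round the work are solid. World frame = base frame: x ahead of the robot, y to its left, z up, the work surface at z = 0. Lengths are in m, angles in rad, forces in N, time in s.
With the tool pointing down it reaches from about 0.275 to 0.825 m from the base axis. Payload 4.9 kg.
Tool frame: the origin (TCP) lies midway between the tips of the shut fingers; the grasp point (between the pads) lies 19 mm behind it (grip_point_offset is the distance from the TCP to the grasp point, in m); z points along the fingers, y is the line along which they close (so a half turn about z gives the same grasp; the last joint's range is limited). The gripper opens to 85 mm and grips with 20 to 120 N. Pads are 22 mm wide; open, the fingers measure 114 mm over their backs; the gripper's body (76 mm by 85 mm) begins 54 mm behind the grasp point. The pads swing forward as they close: fully open they stand 13 mm farther back than shut.
Start: joints at [1.086, 0.326, -0.193, 1.052, 0, 1.437], TCP at [0.189, 0.517, 0.231] pointing down, gripper open.
Joint ranges: [-2.65, 2.65], [-0.97, 1.79], [-1.3, 1.35], [-1.93, 2.1], [-1.47, 1.37], [-3.14, 3.14]. Speed limits (rad/s): [2.57, 2.57, 3.14, 3.14, 3.14, 3.14].

## Interface

Orientations are given as a rotation vector (axis times angle).
In Python, from cell import * gives the robot as it stands. Calls block until the motion is done:
- movep(position, orientation): joint-space move of the TCP to a pose.
- move_l(position, velocity=0.15, rot=None, until_force=None): straight line of the TCP; rot=None keeps the orientation; velocity is the mean speed in m/s. With until_force (N) it stops when the force on the tool has changed by that much, and returns True; else False.
- set_joints(angles): joint-space move.
- let_go() and grab(newtons=None): open the fingers fully, or close them until they stop; newtons is the grip in N (None keeps the last).
- sleep(seconds).
- ik(position, orientation): joint angles nearest the present ones, or None.
- get_state(): the state.
- grab_frame(name): name is "side" or "top"; returns a dict with "img" (400x640x3 uint8, red, green, blue), "fx", "fy", "cx", "cy" (pixels), "cam_to_world" (4x4, takes a point from camera to world coordinates). Camera axes: x right, y down, z forward; pixel columns grow to the right and rows downward; lengths in m; the calibration is good to about 2 mm. A picture is of the moment at which its call begins. There is no depth.
A pose or a line that the arm cannot do raises MotionError and nothing moves.
- sign_off(): hands the job in, once; it reports no verdict.
Trained networks look in the newest picture that a camera, given by its name, has taken for a name from the list of things; names that differ only in an ending like _2 or _b are one class to them, and where a whole thing is asked for, a point or a joint stands for the part that bears it (a point fixed in the world has none). Each returns a list of dicts, best first, with "score" (0 to 1); they miss things now and then, are a little off and sometimes report something else, mostly with a low value. They report only what shows in the picture. A call takes as long as a camera call.
- spot_in(camera, name): "centre" ([column, row] in pixels, amid what is visible of it).
- silhouettes(camera, name): "mask" (400x640 bool, what is visible of it) and "centre" ([column, row] in pixels, amid what is visible of it).
- tip_of(camera, name): "centre" ([column, row] in pixels: a listed point, or the origin of a listed thing).
The state is a dict: "clock": time; "q": joint angles; "joint_velocities": joint speeds; "tau": joint torques, N m; "position": TCP position; "eef_rot": TCP orientation; "contact_force": force on the tool from outside, world axes, zero at the start; "wrist_torque": the same for the moment, N m; "finger_gap": opening from 0.0 (shut) to 1.0 (fully open).
Only numpy, scipy, OpenCV 4.12 (cv2) and the standard library are available. Lean on these libraries where they do the work, as an engineer would, in place of code of your own. Each camera call takes 0.05 s, during which the arm holds its last target. There are 200 camera calls.

## Working session

There is one attempt and no reset: what is moved stays moved. The work goes in short steps, each a Python script; the robot and the scene stay as the last script left them, time stands still between calls to the robot, and variables do not carry over. Pictures are saved under pics/ and viewed, on a budget of 14 in all, crops included, one or two more only if the job needs it, and the job is handed in when it is done.

```bash
mkdir -p pics; ls
python3 - <<'E'
from cell import *
import cv2
for c in ("top","side"):
    f=grab_frame(c); cv2.imwrite(f"pics/{c}0.png",f["img"][:,:,::-1]); print(c,f["fx"],f["cx"],f["cy"],f["cam_to_world"])
    for n in ["shaker_deck","pan_center","sieve_small_center","sieve_medium_center","sieve_large_center","sieve_short_center","coin_roll_a_center","moistener"]:
        print(n,[(round(d["score"],2),[round(float(v),1) for v in d["centre"]]) for d in tip_of(c,n)][:4])
s=get_state();print(s["clock"],s["eef_rot"],s["position"])
E
```

```text
pics
top 412.3334581366876 322.2680835944007 196.82065082714442 [[ 0.00495161 -0.99698484  0.07743838  0.48335464]
 [-0.99996828 -0.00541981 -0.0058371  -0.06158204]
 [ 0.0062392  -0.07740702 -0.99698005  1.21017844]
 [ 0.          0.          0.          1.        ]]
shaker_deck [(0.56, [221.9, 217.1])]
pan_center [(0.74, [338.6, 186.0])]
sieve_small_center [(0.94, [374.2, 238.2])]
sieve_medium_center [(0.67, [395.7, 183.6])]
sieve_large_center [(0.68, [304.9, 235.5])]
sieve_short_center [(0.87, [293.1, 174.7])]
coin_roll_a_center [(0.62, [266.1, 145.0]), (0.39, [238.7, 151.4])]
moistener [(0.6, [416.9, 217.2])]
side 372.72152138861173 316.89347882764724 195.90246321277644 [[-0.99955299 -0.00276327 -0.02976892  0.60142441]
 [ 0.02095151  0.64556896 -0.76341453  0.66748165]
 [ 0.02132742 -0.76369698 -0.64522249  0.67808224]
 [ 0.          0.          0.          1.        ]]
shaker_deck [(0.97, [348.1, 300.5]), (0.28, [326.6, 151.0])]
pan_center [(0.91, [304.8, 197.5])]
sieve_small_center [(0.95, [354.1, 177.2])]
sieve_medium_center [(0.74, [301.4, 160.2])]
sieve_large_center [(0.55, [362.5, 218.1])]
sieve_short_center [(0.71, [294.3, 233.9])]
coin_roll_a_center [(0.57, [256.9, 278.4]), (0.55, [359.8, 217.2])]
moistener [(0.75, [327.0, 151.9])]
0.9 [-5.48258371e-01 -3.09337547e+00 -4.96561287e-05] [0.18902346 0.51652202 0.23130283]
```

View pics/top0.png

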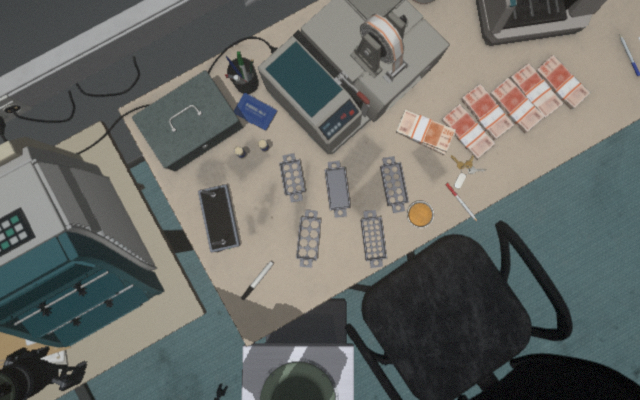

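View pics/side0.png

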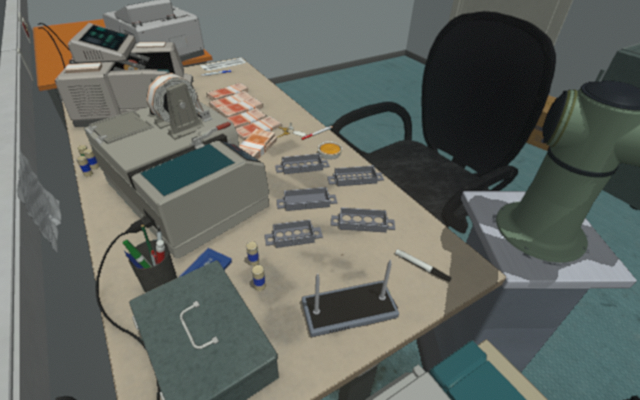

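```bash
cat > vis.py <<'E'
from cell import *
import numpy as np, cv2
from scipy.optimize import minimize
def proj(f,P):
    T=np.linalg.inv(f["cam_to_world"]); p=np.atleast_2d(P)@T[:3,:3].T+T[:3,3]
    return np.c_[f["fx"]*p[:,0]/p[:,2]+f["cx"], f["fy"]*p[:,1]/p[:,2]+f["cy"]]
def ray(f,px,z):
    M=f["cam_to_world"]; d=M[:3,:3]@[(px[0]-f["cx"])/f["fx"],(px[1]-f["cy"])/f["fy"],1]
    return M[:3,3]+d*(z-M[2,3])/d[2]
def box(x0,x1,y0,y1,z0,z1): return np.array([[x,y,z] for x in(x0,x1) for y in(y0,y1) for z in(z0,z1)])
def tray(L=.12,tabL=.166): return [box(-L/2,L/2,-.03,.03,0,.024),box(-tabL/2,tabL/2,-.0115,.0115,0,.004)]
BASE=[box(-.092,.092,-.043,.043,0,.024)]
def place(parts,x,y,a,z=0):
    R=np.array([[np.cos(a),-np.sin(a),0],[np.sin(a),np.cos(a),0],[0,0,1]])
    return [p@R.T+[x,y,z] for p in parts]
S=4
def render(f,parts):
    m=np.zeros((400*S,640*S),np.uint8)
    for p in parts:
        h=cv2.convexHull(proj(f,p).astype(np.float32)); cv2.fillConvexPoly(m,np.round((h+.5)*S*16).astype(np.int32),1,shift=4)
    return cv2.resize(m.astype(np.float32),(640,400),interpolation=cv2.INTER_AREA)
def fit(fs,ms,parts,x0,z=0):
    def cost(v):
        c=0
        for f,m in zip(fs,ms):
            r=render(f,place(parts,v[0]/100,v[1]/100,v[2]/10,z)); c+=np.abs(r-m).sum()/m.sum()
        return c
    v=np.array([x0[0]*100,x0[1]*100,x0[2]*10])
    sim=np.vstack([v,v+[.5,0,0],v+[0,.5,0],v+[0,0,.5]])
    r=minimize(cost,v,method="Nelder-Mead",options=dict(initial_simplex=sim,xatol=.005,fatol=1e-4,maxiter=150))
    return np.array([r.x[0]/100,r.x[1]/100,r.x[2]/10]),r.fun
E
cat > loc.py <<'E'
from vis import *
import json
F={c:grab_frame(c) for c in("top","side")}
out={};ov=F["top"]["img"].copy();sv=F["side"]["img"].copy()
for n in ["shaker_deck","pan_center","sieve_small_center","sieve_medium_center","sieve_large_center","sieve_short_center"]:
    parts=BASE if n=="shaker_deck" else tray(.096,.142) if "short" in n else tray()
    ms={}
    t=tip_of("top",n)[0]["centre"]; p=ray(F["top"],t,.012)
    res=[]
    for c in F:
        l=silhouettes(c,n)
        q=proj(F[c],[*p[:2],.012])[0]
        l=[d for d in l if np.hypot(*(np.array(d["centre"])-q))<15]
        if l: ms[c]=l[0]["mask"].astype(np.float32)
    if "top" in ms:
        ys,xs=np.nonzero(ms["top"]); w=np.array([ray(F["top"],q,.012)[:2] for q in np.c_[xs,ys]])
        d=np.linalg.svd(w-w.mean(0),full_matrices=False)[2][0]; a0=np.arctan2(d[1],d[0])%np.pi
    else: a0=0
    for cs in (["top"],["side"],["top","side"]):
        if all(c in ms for c in cs):
            v,c=fit([F[k] for k in cs],[ms[k] for k in cs],parts,[p[0],p[1],a0]); print(n,cs,np.round(v,4),round(c/len(cs),3)); out[n]=v.tolist()
    print("   tip",p[:2].round(4),{c:ray(F[c],tip_of(c,n)[0]["centre"],.024 if 'deck' in n else .012)[:2].round(4).tolist() for c in F})
    for img,f in((ov,F["top"]),(sv,F["side"])):
        for q in place(parts,*out[n]): 
            cv2.polylines(img,[np.round(cv2.convexHull(proj(f,q).astype(np.float32))).astype(int)],True,(255,0,0),1)
json.dump(out,open("loc.json","w"))
a=cv2.resize(ov[130:290,190:450],None,fx=3,fy=3,interpolation=cv2.INTER_NEAREST); cv2.imwrite("pics/ov_top.png",a[:,:,::-1])
a=cv2.resize(sv[130:340,230:430],None,fx=2.8,fy=2.8,interpolation=cv2.INTER_NEAREST); cv2.imwrite("pics/ov_side.png",a[:,:,::-1])
E
python3 loc.py
```

```text
shaker_deck ['top'] [0.5144 0.2306 0.2353] 0.041
shaker_deck ['side'] [0.5133 0.2271 0.219 ] 0.128
shaker_deck ['top', 'side'] [0.5139 0.2299 0.2297] 0.091
   tip [0.515  0.2313] {'top': [0.5146, 0.2284], 'side': [0.5236, 0.2307]}
pan_center ['top'] [ 0.6025 -0.1107  0.1281] 0.132
pan_center ['side'] [ 0.6    -0.111   0.1375] 0.101
pan_center ['top', 'side'] [ 0.6017 -0.1107  0.1279] 0.12
   tip [ 0.6057 -0.1138] {'top': [0.6057, -0.1138], 'side': [0.5981, -0.1099]}
sieve_small_center ['top'] [ 0.4575 -0.217   0.1161] 0.652
sieve_small_center ['side'] [ 0.4548 -0.2185  0.1188] 0.095
sieve_small_center ['top', 'side'] [ 0.4561 -0.2173  0.121 ] 0.382
   tip [ 0.4501 -0.205 ] {'top': [0.4501, -0.205], 'side': [0.4617, -0.2086]}
sieve_medium_center ['top'] [ 0.6167 -0.2769  0.1987] 0.615
sieve_medium_center ['side'] [ 0.6175 -0.2793  0.1815] 0.166
sieve_medium_center ['top', 'side'] [ 0.617  -0.2777  0.1856] 0.398
   tip [ 0.6255 -0.285 ] {'top': [0.6255, -0.285], 'side': [0.6094, -0.2757]}
sieve_large_center ['top'] [ 0.4585 -0.0279  3.029 ] 1.777
sieve_large_center ['side'] [ 0.4546 -0.0296  3.0532] 0.218
sieve_large_center ['top', 'side'] [ 0.4566 -0.0279  3.036 ] 1.013
   tip [ 0.4665 -0.025 ] {'top': [0.4665, -0.025], 'side': [0.451, -0.0266]}
sieve_short_center ['top'] [0.6354 0.0212 0.1996] 0.225
sieve_short_center ['side'] [0.6337 0.0207 0.2289] 0.177
sieve_short_center ['top', 'side'] [0.6345 0.0209 0.2186] 0.205
   tip [0.6429 0.0168] {'top': [0.6429, 0.0168], 'side': [0.6325, 0.0238]}
```

View pics/ov_top.png

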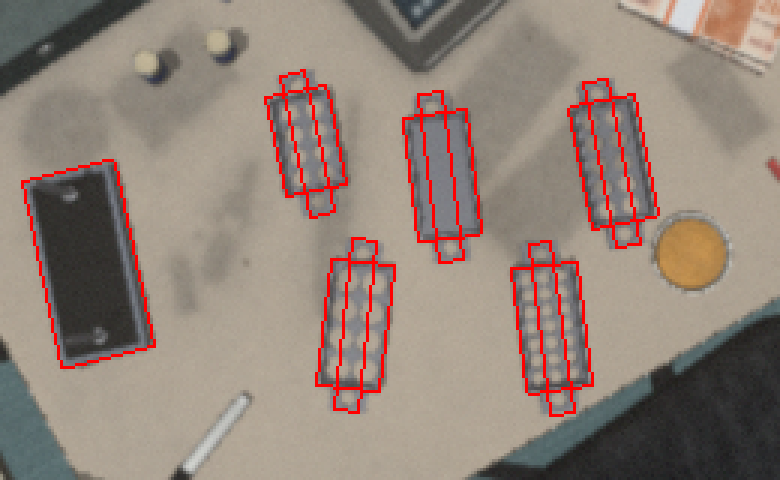

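View pics/ov_side.png

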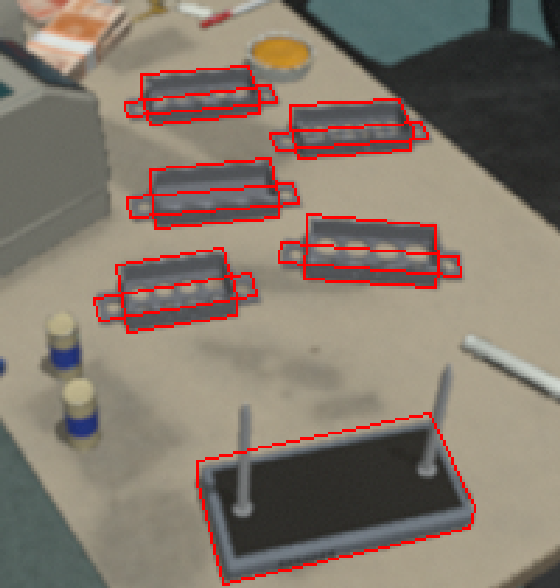

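Run:
```python
from vis import *
import json
F={c:grab_frame(c) for c in("top","side")}
for px,z in [((317.5,274.6),.142),((316.4,312.5),.024),((390,261.1),.142),((382.5,297.5),.024)]: print(z,ray(F["side"],px,z).round(4))
o=[]
for c,(x0,y0,x1,y1,k) in {"top":(195,175,245,260,7),"side":(295,250,405,345,7)}.items():
    f=F[c]; im=cv2.resize(f["img"][y0:y1,x0:x1],None,fx=k,fy=k,interpolation=cv2.INTER_CUBIC)
    for v,col in (((.5144,.2306,.2353),(255,0,0)),((.5133,.2271,.219),(0,255,0))):
        for s in(-1,1):
            P=np.array([v[0]+s*.07*np.cos(v[2]),v[1]+s*.07*np.sin(v[2])])
            q=proj(f,[[*P,.024],[*P,.142]]); q=np.round((q+.5-[x0,y0])*k).astype(int)
            cv2.line(im,q[0].tolist(),q[1].tolist(),col,1)
    o.append(im)
h=max(i.shape[0] for i in o); o=[cv2.copyMakeBorder(i,0,h-i.shape[0],0,0,cv2.BORDER_CONSTANT) for i in o]
im=np.hstack(o); im=im[:600]; im=im[:,:] if im.shape[1]<=800 else cv2.resize(im,(800,int(im.shape[0]*800/im.shape[1])))
cv2.imwrite("pics/rods.png",im[:,:,::-1])
```

```text
0.142 [0.5802 0.2506 0.142 ]
0.024 [0.5797 0.2521 0.024 ]
0.142 [0.4448 0.2202 0.142 ]
0.024 [0.4425 0.2181 0.024 ]
```

View pics/rods.png

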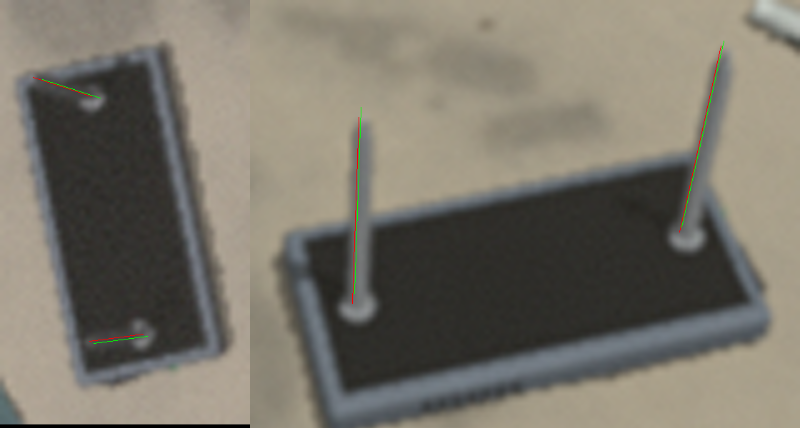

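```bash
cat > rods.py <<'E'
from vis import *
def rodparts(z1):
    a=np.linspace(0,2*np.pi,12,endpoint=False); c=np.c_[.004*np.cos(a),.004*np.sin(a)]
    return [np.vstack([np.c_[c+[s*.07,0],np.full(12,.028)],np.c_[c+[s*.07,0],np.full(12,z1)]]) for s in(-1,1)]
F={c:grab_frame(c) for c in("top","side")}
def cost(v,c,z1):
    f=F[c]; g=f["img"].astype(float).mean(2)
    m=render(f,place(rodparts(z1),v[0]/100,v[1]/100,v[2]/10)); d=cv2.dilate((m>0).astype(np.uint8),np.ones((5,5)))-(m>0)
    return -((g*m).sum()/m.sum()-g[d>0].mean())/100
for cs in (["top"],["side"],["top","side"]):
  for zt in (.07,.11):
    v=np.array([51.4,23.2,2.3]); best=None
    for k in range(6):
        v0=v+np.random.default_rng(k).normal(0,[.2,.2,.15])
        r=minimize(lambda v:sum(cost(v,c,zt) for c in cs),v0,method="Nelder-Mead",options=dict(initial_simplex=np.vstack([v0,v0+[.3,0,0],v0+[0,.3,0],v0+[0,0,.3]])))
        if best is None or r.fun<best.fun: best=r
    print(cs,zt,(best.x/[100,100,10]).round(4),round(best.fun,3))
E
python3 rods.py
```

```text
['top'] 0.07 [0.5121 0.2259 0.2395] -0.306
['top'] 0.11 [0.5129 0.2239 0.2777] -0.189
['side'] 0.07 [0.5126 0.2387 0.2405] -0.412
['side'] 0.11 [0.5127 0.2413 0.2327] -0.209
['top', 'side'] 0.07 [0.5119 0.2306 0.2096] -0.43
['top', 'side'] 0.11 [0.5134 0.2191 0.3217] -0.262
```

```bash
cat > act.py <<'E'
from vis import *
import json
from scipy.spatial.transform import Rotation as Rn
L=json.load(open("loc.json")); B=np.array([.5132,.2300,.232])
def rv(a):
    x=-np.array([np.cos(a),np.sin(a),0]); z=np.array([0,0,-1.]); return Rn.from_matrix(np.c_[x,np.cross(z,x),z]).as_rotvec()
def wrap(a): return (a+np.pi/2)%np.pi-np.pi/2
def st(t=""):
    s=get_state(); print(t,round(s["clock"],2),s["position"].round(4) if hasattr(s["position"],"round") else s["position"],"gap",round(s["finger_gap"],3),"F",np.round(s["contact_force"],1),"q6",round(s["q"][5],2))
def pick(n,zt=.003,zc=.21):
    x,y,a=L[n]; a=wrap(a); 
    movep([x,y,.12],rv(a)); move_l([x,y,zt+.03],.15); move_l([x,y,zt],.05,until_force=8); st("down")
    grab(30); st("grip")
    move_l([x,y,.06],.08); move_l([x,y,zc],.2); st("up")
def over(zc=.21): movep([B[0],B[1],zc],rv(B[2])); st("over")
E
python3 - <<'E'
from act import *
st()
let_go()
movep([.45,.15,.25],rv(.1)); st("mid")
pick("pan_center"); over()
for c in("top","side"):
    f=grab_frame(c); x0,y0,x1,y1=(170,150,270,270) if c=="top" else (270,190,430,340)
    cv2.imwrite(f"pics/hold_{c}.png",cv2.resize(f["img"][y0:y1,x0:x1],None,fx=4,fy=4,interpolation=cv2.INTER_CUBIC)[:,:,::-1])
E
```

```text
2.7 [0.189  0.5165 0.2313] gap 1.002 F [ 0.5 -0.4  0.3] q6 1.44
mid 4.57 [0.4499 0.1506 0.25  ] gap 1.001 F [0.2 0.7 0. ] q6 0.07
down 7.29 [ 0.6017 -0.1107  0.0029] gap 1.003 F [ 0.2 -0.8  0.6] q6 -0.43
grip 7.65 [ 0.6022 -0.1108  0.0035] gap 0.692 F [-0.4  0.6  2.6] q6 -0.43
up 9.42 [ 0.6009 -0.1105  0.2086] gap 0.692 F [-0.5 -0.7 -0.5] q6 -0.43
over 10.74 [0.5138 0.2291 0.2098] gap 0.691 F [-0.  -0.1 -0.9] q6 0.06
```

View pics/hold_side.png

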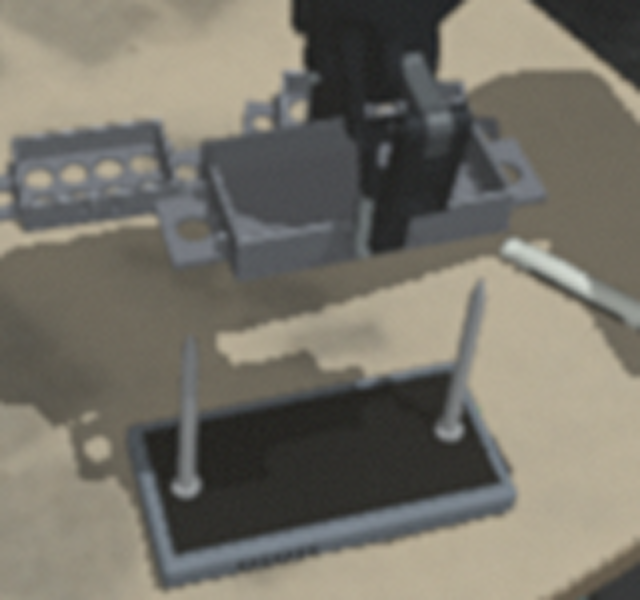

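Run:
```python
from act import *
f=grab_frame("side")
h=[ray(f,(p[0]/4+269.5,p[1]/4+189.5),.2097) for p in((195,230),(510,172))]
r=[ray(f,(p[0]/4+269.5,p[1]/4+189.5),z) for p,z in(((190,337),.142),((480,280),.142),((186,487),.025),((451,431),.025))]
print(np.round(h,4)); print(np.round(r,4)); print("mid holes",np.mean(h,0).round(4),"len",np.linalg.norm(h[0]-h[1]),"mid tips",np.mean(r[:2],0).round(4),"mid feet",np.mean(r[2:],0).round(4))
c,s=np.cos(B[2]),np.sin(B[2]); print("expect",B[:2]+.07*np.array([c,s]),B[:2]-.07*np.array([c,s]))
```

```text
[[0.5803 0.246  0.2097]
 [0.4412 0.2123 0.2097]]
[[0.581  0.2487 0.142 ]
 [0.4451 0.2163 0.142 ]
 [0.5805 0.2499 0.025 ]
 [0.4431 0.2182 0.025 ]]
mid holes [0.5107 0.2291 0.2097] len 0.14318463606895546 mid tips [0.5131 0.2325 0.142 ] mid feet [0.5118 0.234  0.025 ]
expect [0.58132459 0.24609471] [0.44507541 0.21390529]
```

View pics/hold_top.png

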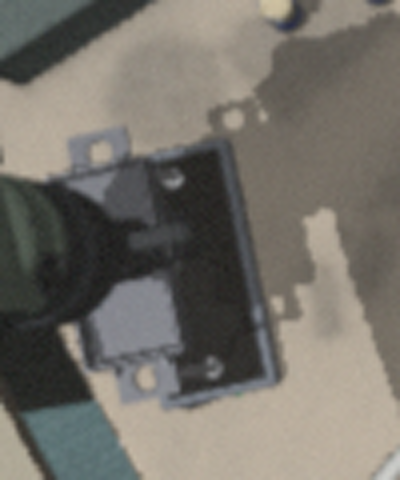

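Run:
```python
from act import *
f=grab_frame("top")
g=lambda p,z: ray(f,(p[0]/4+169.5,p[1]/4+149.5),z)
h=[g((101,152),.2097),g((147,378),.2097)]; r=[g((174,179),.025),g((212,367),.025)]
print(np.round(h,4),np.round(r,4)); print(np.mean(h,0).round(4),np.mean(r,0).round(4), np.linalg.norm(h[0]-h[1]),np.linalg.norm(r[0]-r[1]))
```

```text
[[0.5821 0.243  0.2097]
 [0.4456 0.2114 0.2097]] [[0.5811 0.2462 0.025 ]
 [0.4466 0.2157 0.025 ]]
[0.5139 0.2272 0.2097] [0.5139 0.2309 0.025 ] 0.14013818285767385 0.13789591751115338
```

```bash
sed -i 's/B=np.array.*/B=np.array([.5145,.2328,.230])/' act.py
cat >> act.py <<'E'
def lower(k,stop_at=None):
    z=.024+.024*k+.0035
    move_l([B[0],B[1],.165],.1,rot=rv(B[2])); st("pre")
    if move_l([B[0],B[1],.118],.05,until_force=5): st("HIT"); return False
    st("threaded")
    if z+.006<.118 and move_l([B[0],B[1],z+.006],.06,until_force=6): st("HIT2"); return False
    r=move_l([B[0],B[1],z-.004],.015,until_force=5); st("seat %s %.4f"%(r,z)); return r
def shot(name,box={"top":(170,150,270,270),"side":(270,190,430,340)},k=4,cs=("side","top")):
    for c in cs:
        f=grab_frame(c); x0,y0,x1,y1=box[c]
        cv2.imwrite(f"pics/{name}_{c}.png",cv2.resize(f["img"][y0:y1,x0:x1],None,fx=k,fy=k,interpolation=cv2.INTER_CUBIC)[:,:,::-1])
E
python3 - <<'E'
from act import *
lower(0); shot("pan_low")
E
```

```text
pre 11.54 [0.5147 0.2327 0.1652] gap 0.694 F [ 0.   0.3 -1.2] q6 0.06
threaded 12.63 [0.5148 0.2329 0.1183] gap 0.696 F [-0.6  0.3 -0.8] q6 0.06
seat True 0.0275 14.67 [0.5145 0.2328 0.0275] gap 0.69 F [-0.6  1.   4.7] q6 0.06
```

```bash
cat >> act.py <<'E'
def release():
    let_go(); sleep(.2); p=get_state()["position"]; move_l([p[0],p[1],p[2]+.06],.08); move_l([B[0],B[1],.24],.2); st("rel")
E
python3 - <<'E'
from act import *
release(); pick("sieve_small_center",zc=.24); shot("pan_done",cs=("side",)); over(.21); shot("small",cs=("side",))
E
```

```text
rel 17.17 [0.5138 0.2325 0.2387] gap 0.998 F [-0.4  0.1 -0.2] q6 0.06
down 20.37 [ 0.4561 -0.2173  0.0029] gap 1.0 F [ 0.   0.1 -0. ] q6 -0.71
grip 20.73 [ 0.4564 -0.2175  0.0034] gap 0.694 F [-0.2 -0.   3.5] q6 -0.71
up 22.64 [ 0.4554 -0.2169  0.2388] gap 0.694 F [-1.   0.5 -1.5] q6 -0.71
over 24.36 [0.5149 0.2318 0.21  ] gap 0.691 F [-0.7 -0.  -1.1] q6 0.06
```

View pics/small_side.png

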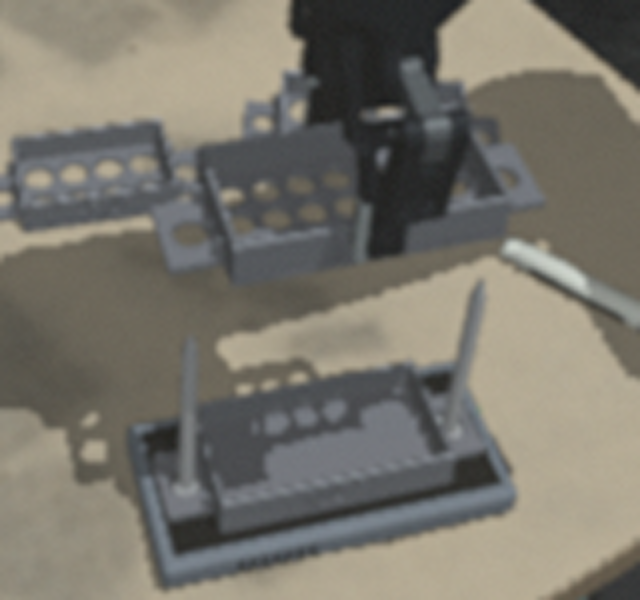

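Run:
```python
from act import *
if lower(1):
    release(); pick("sieve_medium_center",zc=.24); over(.21); shot("med",cs=("side",))
```

```text
pre 25.01 [0.5148 0.2326 0.1652] gap 0.696 F [-0.3 -0.2 -1.2] q6 0.06
threaded 26.1 [0.5148 0.2329 0.1183] gap 0.695 F [ 0.2  1.2 -1.6] q6 0.06
seat True 0.0515 27.74 [0.5146 0.2328 0.0514] gap 0.694 F [-0.1  0.9  4.8] q6 0.06
rel 30.02 [0.5138 0.2326 0.2387] gap 1.006 F [ 0.4  0.4 -0.1] q6 0.06
down 33.44 [ 0.617  -0.2778  0.0029] gap 1.002 F [0.3 1.1 0.8] q6 -0.72
grip 33.8 [ 0.6174 -0.2779  0.0036] gap 0.689 F [-0.2 -1.3  2.4] q6 -0.72
up 35.72 [ 0.6163 -0.2773  0.2384] gap 0.69 F [-0.5  0.9 -1.6] q6 -0.72
over 37.61 [0.5152 0.232  0.21  ] gap 0.693 F [-0.1 -0.6 -0.3] q6 0.06
```

View pics/med_side.png

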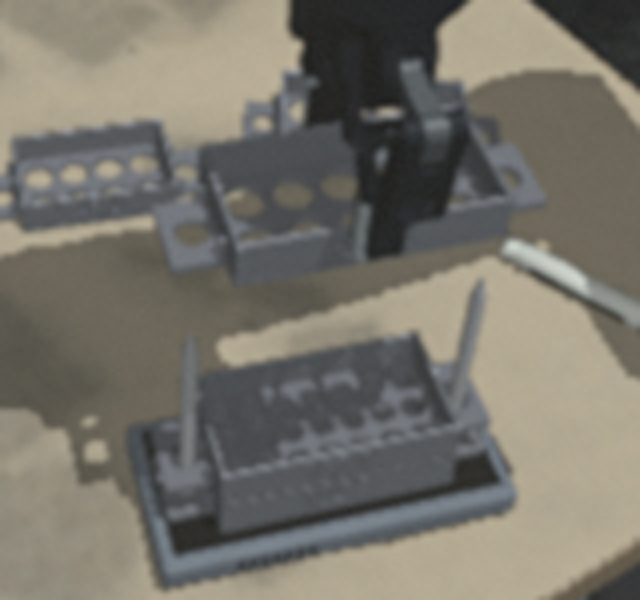

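Run:
```python
from act import *
if lower(2):
    release(); pick("sieve_large_center",zc=.24); over(.21); shot("large",cs=("side",))
```

```text
pre 38.26 [0.5148 0.2327 0.1652] gap 0.695 F [-0.3 -0.3 -1. ] q6 0.06
threaded 39.35 [0.5148 0.2329 0.1183] gap 0.696 F [ 0.3 -0.2 -1.2] q6 0.06
seat True 0.0755 40.58 [0.5147 0.2329 0.0755] gap 0.694 F [0.6 0.9 4. ] q6 0.06
rel 42.74 [0.5139 0.2326 0.2388] gap 1.002 F [0.3 0.3 0. ] q6 0.06
down 45.35 [ 0.4566 -0.0279  0.0029] gap 1.001 F [-0.   0.1 -0.5] q6 -0.12
grip 45.71 [ 0.4569 -0.0279  0.0034] gap 0.697 F [-1.   0.8  3.7] q6 -0.12
up 47.62 [ 0.4558 -0.0278  0.2388] gap 0.694 F [-0.   1.4 -1.2] q6 -0.12
over 48.67 [0.5143 0.2318 0.2097] gap 0.695 F [ 0.3 -0.6 -0.1] q6 0.06
```

View pics/large_side.png

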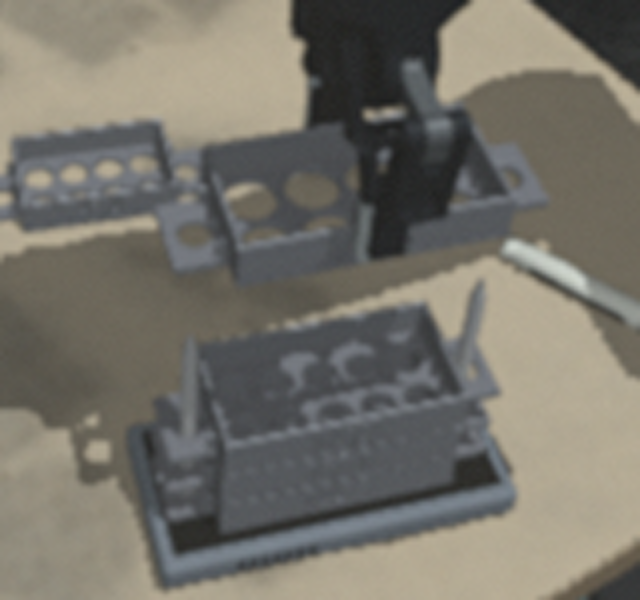

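Run:
```python
from act import *
if lower(3):
    release(); movep([.45,0,.3],rv(.1)); sleep(.5); shot("end",k=3,box={"top":(180,120,440,280),"side":(230,130,430,330)}); st()
```

```text
pre 49.33 [0.5148 0.2324 0.1653] gap 0.697 F [ 0.4 -0.7 -0.3] q6 0.06
threaded 50.42 [0.5148 0.2329 0.1183] gap 0.694 F [-0.3 -0.8 -0.6] q6 0.06
seat True 0.0995 51.26 [0.5147 0.2328 0.0994] gap 0.692 F [-0.1 -0.2  4.5] q6 0.06
rel 53.3 [0.5141 0.2327 0.239 ] gap 0.997 F [ 0.3  0.5 -1.1] q6 0.06
 54.88 [4.501e-01 1.000e-04 3.000e-01] gap 1.001 F [0.2 0.6 0. ] q6 -0.26
```

View pics/end_side.png

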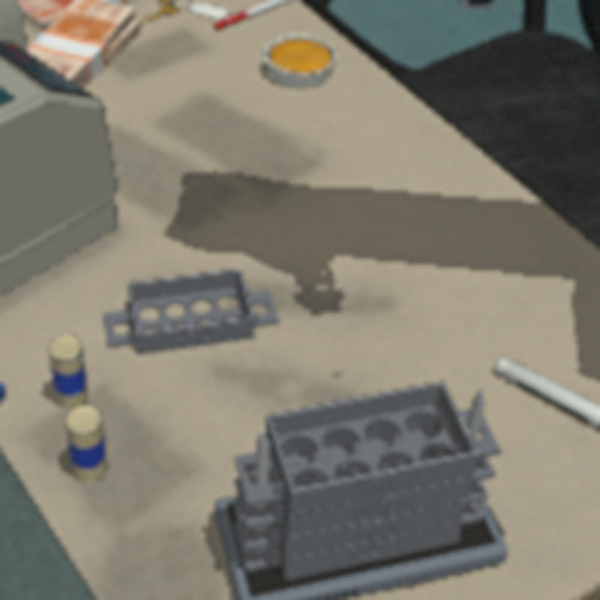

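View pics/end_top.png

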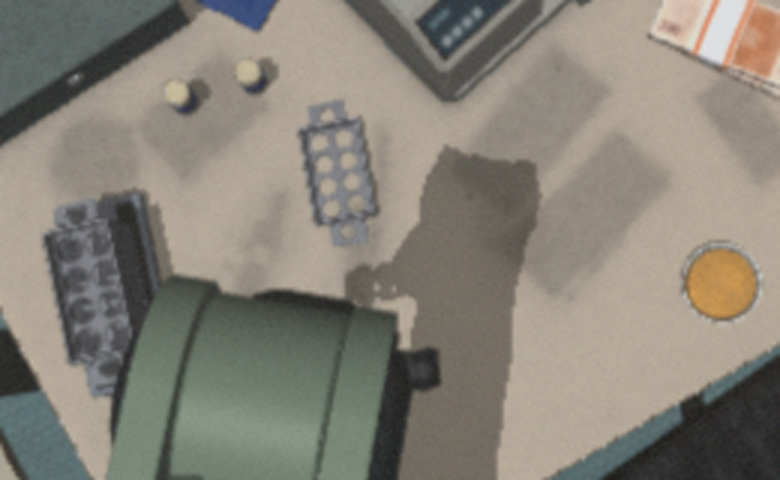

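The stack of four trays sits level on both rods with the 24 mm sieve on top. The coin rolls, moistener and short sieve are where they were, so I am handing in.

```bash
python3 -c "
from cell import *
sign_off()"
```

```text
the job is handed in; nothing more can be done
```

The coin sorter is built and handed in: pan at the bottom, then the 13 mm, 18 mm and 24 mm sieves, all threaded over both rods. It took about 55 s of the 128 s allowed.

- **Seating:** each tray went down the rods in the gripper without catching. Contact came within 0.1 mm of the expected height each time, at about 4–5 N, and only then did I release it.
- **Final pictures:** both cameras show a level stack with the two-by-four large holes on top. The short sieve still lies flat, and the coin rolls and moistener look unmoved. The arm stands clear, but it hid part of the stack in the top view.
- **Disagreement:** the two cameras and my fits of the base differed by 2–4 mm. With the pan held over the rods, I compared its holes with the rods and shifted the target by up to 3 mm. That corrected target worked for all four trays.
- **Not checked:** I compared the bystanders with the first pictures only by eye, with no measurement.

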